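# Pack the logged core pieces and bolt the core box

### The arm

A 6-joint arm with a two-finger parallel gripper is mounted at the origin on the work surface. World frame = base frame: x ahead of the robot, y to its left, z up, the work surface at z = 0. Lengths are in m, angles in degrees, forces in N, time in s.
With the tool pointing down it reaches from about 0.375 to 0.9 m from the base axis. Payload 3.1 kg.
Tool frame: the origin (TCP) lies at the very end of the fingers, on their centre line; the grasp point (between the pads) lies 19 mm behind it; z points along the fingers, y is the direction in which the jaws open and shut (so a half turn about z gives the same grasp; the last joint's range is limited). The gripper opens to 87 mm and grips with 3 to 60 N. Pads are 19 mm wide; open, the fingers measure 117 mm over their backs; the gripper's body (75 mm by 190 mm) begins 51 mm behind the grasp point.
Start: joints at [-81.331, 30.224, 82.088, -0, 67.689, -10.227], TCP at [0.202, -0.591, 0.223] pointing down, gripper open.
Joint ranges: [-176.69, 176.69], [-43.24, 126.21], [12.49, 139.97], [-82, 262], [0, 151.66], [-163.58, 163.58]. Speed limits (degrees/s): [159.86, 159.86, 180, 180, 180, 180].

### API

Orientations are given as a 3x3 rotation matrix whose columns are the frame's x, y, z axes.
In Python, from rig import read_state, capture, hand_in gives the robot as it stands. The module is installed in compiled form; this text tells all that it offers.
- The arm moves only by the tool move_arm, never from a script. Its arguments are lists of equal length, an entry for each row: "linear": the shift along the tool's x, y, z in cm, a list of three; "angular": the turn, a rotation vector about the tool's x, y, z in rad, a list of three; "fingers": the gripper command: -1 is fully open, 1 is shut, values between are in proportion. In form: {"linear": [[tx, ty, tz], ...], "angular": [[wx, wy, wz], ...], "fingers": [fingers, ...]}. A call has 1 to 12 rows; each row is the pose to reach, as a shift and turn from the pose measured when the call began, along the tool's axes at that moment; what a row does not reach only later rows make up. A row lasts 1/12 s, in which the tool goes at most 41.7 mm and 7.16 degrees, less where a joint would pass 70% of its speed; a pose out of reach is approached as far as the arm can. A call with a gripper value outside its range is refused whole. The fingers move at their own pace and stop on an object; the grip force is fixed at half the most. Time passes only in rows, so rows that repeat a pose let the fingers close. It gives the time, the measured TCP pose, the force and the opening at its end, in the units of the state.
- read_state(): the state, without advancing time (a new reading comes with each control period).
- capture(name): name is "scene" or "top" or "wrist"; returns a dict with "color" (400x640x3 uint8, red, green, blue), "fx", "fy", "cx", "cy" (pixels), "view" (4x4, takes a point from world to camera coordinates); the wrist camera has in their place "hand_eye" (4x4, takes a point from camera to tool coordinates, whose origin is the TCP and whose axes are the flange's). Camera axes: x right, y down, z forward; pixel columns grow to the right and rows downward; lengths in m; the calibration is good to about 2 mm. A picture is of the moment at which its call begins: read the wrist's pose just before it. There is no depth.
- hand_in(): hands the job in, once; it reports no verdict.
The state is a dict: "time_s": time; "joint_positions": joint angles; "qvel": joint speeds; "tau": joint torques, N m; "position": TCP position; "tcp_rot": TCP orientation; "force": force on the tool from outside, world axes, zero at the start; "moment": the same for the moment, N m; "opening": opening from 0.0 (shut) to 1.0 (fully open).
Only numpy, scipy, OpenCV 4.12 (cv2) and the standard library are available. Lean on these libraries where they do the work, as an engineer would, in place of code of your own. Each camera call takes 0.05 s, during which the arm holds its last target. There are 200 camera calls.

### The job

The core pieces on the turntable have been logged: draw the bolt of the plywood core box, open its lid until it stands upright, stand every core piece upright inside on the floor of the box, then shut the lid and slide the bolt fully home into its keeper. There may be three to five pieces; do not lift the lid before the bolt is drawn right back, keep the bolt drawn back until the lid is shut again, and leave the two loose rock specimens between the turntable and the box where they are.

Things in the scene. Friction and masses are not known exactly. Their poses are not given: they have to be found in the camera images.
- core_box: fixed plywood box, outside 180 mm along its x, 300 mm along its y, 78 mm high without the lid; walls 8 mm, floor 8 mm thick, one undivided space inside (164 x 284 mm). Origin: centre of its underside on the table; z up. Its -x side is the front (free edge of the lid), its +x side carries the hinge, its -y end carries the bolt's keeper, which reaches 27 mm beyond that end and 116 mm above the table
- lid (a joint): angle of the lid, a 10 mm plywood panel covering the whole box, about the hinge line on the box's upper +x edge (box frame x = +90 mm, z = 78 mm, along y). 0 = shut, 1.57 = standing upright, 1.75 = stop; grows as it opens. The hinge is stiff: the lid stays at any angle; it takes about 5 to 9 N at the handle to open it
- lid_handle (a point): middle of the lid's handle: a round steel bar 12 mm thick and 100 mm long, parallel to the box's y axis, 45 mm above the lid's upper face on two end posts. In the box frame with the lid shut it lies at x = -70 mm, y = +65 mm, z = 133 mm, that is 160 mm from the hinge line along the lid and 55 mm square to it. Axes as those of the lid (as those of the box when shut)
- bolt (a joint): travel of the steel barrel bolt on top of the lid, 0 = drawn right back, 0.040 m = fully home through the keeper; it slides towards the box's -y, stays where it is left, and needs about 3 N. The keeper is a closed steel staple: the bolt will hold the lid down while it is in it
- bolt_knob (a point): point on the bolt's upright knob, a steel post 14 mm thick (18 mm at its head) standing on the bolt; the point is on the post's axis, 10 mm below its top. With the lid shut it is 131 mm above the table, 43 mm above the lid's upper face, and at x = -60 mm in the box frame; y = -50 mm drawn back, -90 mm home. The straps the bolt runs in rise 26 mm above the lid's upper face
- keeper (a point): middle of the keeper's opening, a steel staple with a 20 x 20 mm opening fixed to the box's -y end, on the line of the bolt when the lid is shut
- turn_base: fixed base of the turntable; its origin is under the turntable's axis, on the table
- turntable (a joint): angle of the turntable, a wooden disc 310 mm across whose flat top is 23 mm above the table, without a rim. It spins freely about its upright axis when pushed
- core0: a loose piece of grey drill core with a thin pale band, a plain cylinder 50 mm in diameter and 34 mm tall, about 180 g, standing upright on the turntable at the start; all pieces are alike to handle and some may be absent. Origin: centre of its underside; z along its axis
- core1: a loose piece of grey drill core with a thin pale band, a plain cylinder 50 mm in diameter and 34 mm tall, about 180 g, standing upright on the turntable at the start; all pieces are alike to handle and some may be absent. Origin: centre of its underside; z along its axis
- core2: a loose piece of grey drill core with a thin pale band, a plain cylinder 50 mm in diameter and 34 mm tall, about 180 g, standing upright on the turntable at the start; all pieces are alike to handle and some may be absent. Origin: centre of its underside; z along its axis
- core3: a loose piece of grey drill core with a thin pale band, a plain cylinder 50 mm in diameter and 34 mm tall, about 180 g, standing upright on the turntable at the start; all pieces are alike to handle and some may be absent. Origin: centre of its underside; z along its axis
- core4: a loose piece of grey drill core with a thin pale band, a plain cylinder 50 mm in diameter and 34 mm tall, about 180 g, standing upright on the turntable at the start; all pieces are alike to handle and some may be absent. Origin: centre of its underside; z along its axis
- specimen_a: a pale lump of rock about 52 mm wide and 42 mm high, standing between the turntable and the box, on the robot's side. Loose; to be left alone. Origin: centre of its underside
- specimen_b: a dark lump of rock about 75 mm wide and 55 mm high, standing between the turntable and the box, on the side away from the robot. Loose; to be left alone. Origin: centre of its underside
Mind the look-alikes: they are no part of the job. Leave any yellow look-alike of the core2 alone.

How it is judged:
By the outcome, as a careful person would: the job done as asked, in the order asked, and still so for the second after the job is handed in, with the robot touching nothing.
Of core0, core1, core2, core3, core4 only 3 to 5 are there at a start; the rules pass over those that are not, and their reading is None.
At some moment in a run one of core0, core1, core2, core3, core4 may be knocked a few centimetres aside while the robot is not near it.
It also fails if it takes over 210 s, if anything falls off the work surface, if the arm or the gripper's body presses on something with over 40 N, if the wrist force passes 120 N, or if a joint passes its speed limit or range.

## Working session

There is one attempt and no reset: what is moved stays moved. The work goes in short steps, Python scripts to look and compute and a tool call to move; the robot and the scene stay as the last step left them, time stands still between calls to the robot, and variables do not carry over. Pictures are saved under pics/ and viewed, about 12 in all and at most 16, crops included, and the job is handed in when it is done.

Besides the shell and the picture viewer there is one more tool, called after ">>>" as name(argument=value, ...), one argument or row to a line, values as JSON. move_arm: Moves the arm, as the interface text tells. Its arguments: {"type":"object","properties":{"linear":{"type":"array"},"angular":{"type":"array"},"fingers":{"type":"array"}},"required":["linear","angular","fingers"]}

```bash
mkdir -p pics; cat > h.py <<'E'
import numpy as np, cv2, json
from rig import read_state, capture, hand_in
def snap(n, f):
    s=read_state(); c=capture(n)
    cv2.imwrite(f'pics/{f}.png', c['color'][:,:,::-1])
    if n=='wrist':
        T=np.eye(4);T[:3,:3]=np.array(s['tcp_rot']);T[:3,3]=s['position']
        V=np.linalg.inv(T@np.array(c['hand_eye']))
    else: V=np.array(c['view'])
    np.savez(f'pics/{f}.npz',V=V,k=[c['fx'],c['fy'],c['cx'],c['cy']])
    return s
def ray(f,uv,z):
    d=np.load(f'pics/{f}.npz');V=d['V'];fx,fy,cx,cy=d['k'];out=[]
    R=V[:3,:3];o=-R.T@V[:3,3]
    for u,v in np.atleast_2d(uv):
        r=R.T@np.array([(u-cx)/fx,(v-cy)/fy,1]);out.append(o+r*(z-o[2])/r[2])
    return np.array(out)
def proj(f,P):
    d=np.load(f'pics/{f}.npz');V=d['V'];fx,fy,cx,cy=d['k']
    p=np.atleast_2d(P)@V[:3,:3].T+V[:3,3]
    return np.c_[fx*p[:,0]/p[:,2]+cx,fy*p[:,1]/p[:,2]+cy]
E
python3 - <<'E'
from h import *
np.set_printoptions(precision=4,suppress=True)
s=snap('top','t0');snap('scene','s0')
print({k:np.round(s[k],3).tolist() for k in s})
for f in('t0','s0'):
    d=np.load(f'pics/{f}.npz');print(d['k'],d['V'])
E
```

```text
{'time_s': 0.0, 'joint_positions': [-81.33, 30.278, 82.158, -0.0, 67.688, -10.228], 'qvel': [0.046, 0.026, 0.033, 0.109, 0.051, -0.078], 'tau': [0.0, -44.004, -17.659, 0.064, 0.058, -0.0], 'position': [0.202, -0.591, 0.222], 'tcp_rot': [[0.946, 0.324, -0.0], [0.324, -0.946, 0.002], [0.0, -0.002, -1.0]], 'force': [-0.246, -0.644, 0.477], 'moment': [-0.002, -0.021, 0.028], 'opening': 1.001}
[373.2164 373.2164 312.269  198.5978] [[ 0.0046 -1.      0.0065 -0.0262]
 [-0.991  -0.0054 -0.134   0.4565]
 [ 0.134  -0.0058 -0.991   1.2581]
 [ 0.      0.      0.      1.    ]]
[422.9778 422.9778 321.8116 198.8298] [[ 0.5138  0.8579  0.0054 -0.2214]
 [ 0.5126 -0.302  -0.8038 -0.144 ]
 [-0.6879  0.4158 -0.5949  1.6196]
 [ 0.      0.      0.      1.    ]]
```

View pics/t0.png

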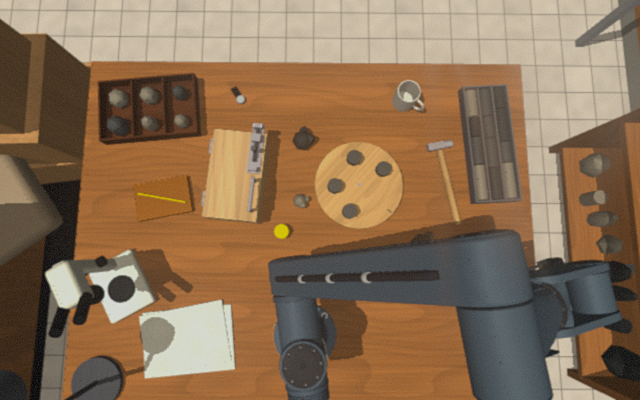

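View pics/s0.png

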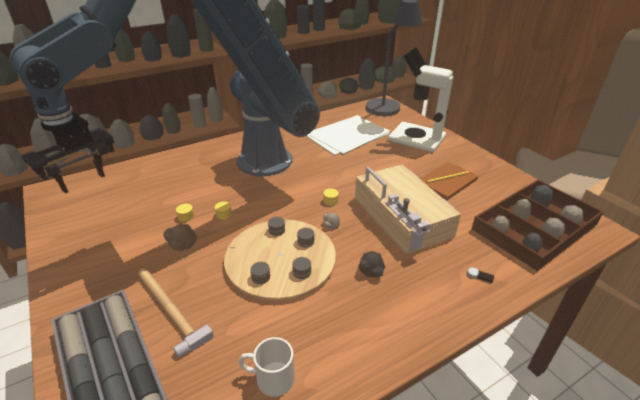

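The top view shows the box at about (235,175), the turntable at (359,185) with four grey cores, specimens at (302,138) and (301,201), and a yellow decoy at (281,231). I'll zoom in.

```bash
python3 - <<'E'
from h import *
im=cv2.imread('pics/t0.png')
a=cv2.resize(im[110:240,190:410],None,fx=3.6,fy=3.6,interpolation=cv2.INTER_CUBIC)
cv2.imwrite('pics/t0c.png',a)
im=cv2.imread('pics/s0.png')
a=cv2.resize(im[150:310,200:480],None,fx=2.8,fy=2.8,interpolation=cv2.INTER_CUBIC)
cv2.imwrite('pics/s0c.png',a)
E
```

```text
(no output)
```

View pics/t0c.png

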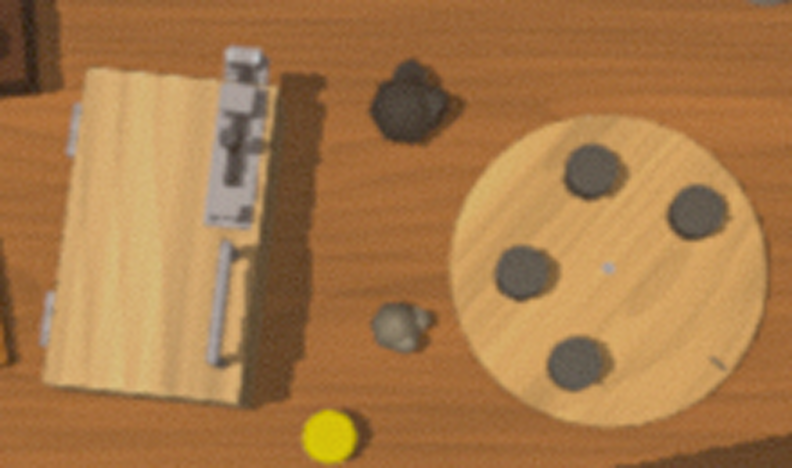

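View pics/s0c.png

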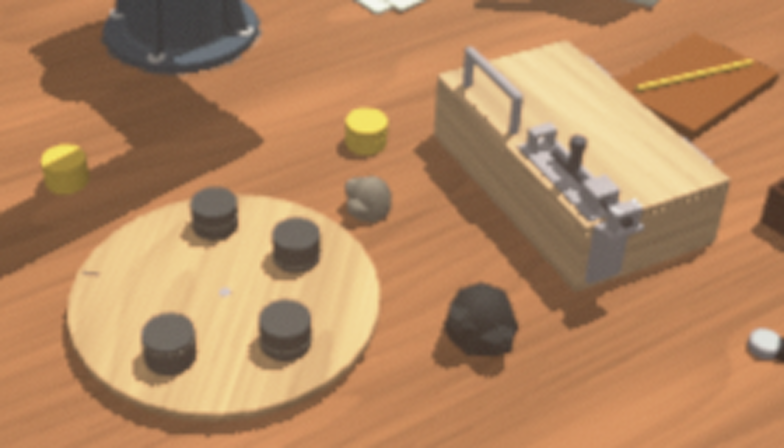

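```bash
python3 - <<'E'
from h import *
np.set_printoptions(precision=4,suppress=True)
u=lambda L:np.array(L)/3.6+[190,110]
w=lambda L:np.array(L)/2.8+[200,150]
c=ray('t0',u([(90,68),(280,86),(240,403),(43,382)]),0.088);print('lid',c)
print('sides',np.linalg.norm(c-np.roll(c,-1,0),axis=1))
# box: +x=TL/BL side,-y= TL/TR end
m=np.array([[.09,-.15],[-.09,-.15],[-.09,.15],[.09,.15]])
o=c[:,:2].mean(0);q=c[:,:2]-o
th=np.arctan2((m[:,0]*q[:,1]-m[:,1]*q[:,0]).sum(),(m*q).sum());print('box',o,np.degrees(th))
R=np.array([[np.cos(th),-np.sin(th)],[np.sin(th),np.cos(th)]])
print('handle pred',o+R@[-.07,.065],'knob',o+R@[-.06,-.09], 'res',q-m@R.T)
print('handle meas',ray('t0',u([(215,362),(227,247)]),0.139).mean(0))
P=[np.r_[o+R@np.array(p[:2]),p[2]] for p in [(-.06,-.09,.141),(-.07,.065,.133),(-.07,.015,.133),(-.07,.115,.133),(-.09,-.15,.088),(.09,-.15,.088)]]
print('pred t crop',(proj('t0',P)-[190,110])*3.6);print('pred s crop',(proj('s0',P)-[200,150])*2.8)
print('cores t',ray('t0',u([(594,170),(698,211),(523,271),(577,362)]),0.057))
print('cores s',ray('s0',w([(285,316),(168,332),(296,233),(214,203)]),0.057))
print('axis',ray('t0',u([(608,268)]),0.023),ray('s0',w([(225,293)]),.023))
print('spec',ray('t0',u([(405,108),(400,327)]),0.03), 'yellow',ray('t0',u([(330,436)]),.034))
E
```

```text
lid [[0.6847 0.3061 0.088 ]
 [0.6685 0.1276 0.088 ]
 [0.3709 0.1578 0.088 ]
 [0.3891 0.3371 0.088 ]]
sides [0.1793 0.2991 0.1802 0.2972]
box [0.5283 0.2322] 84.21578656048518
handle pred [0.4566 0.1691] knob [0.6118 0.1634] res [[-0.0019 -0.0005]
 [-0.      0.0001]
 [ 0.0009  0.0001]
 [ 0.001   0.0003]]
handle meas [0.4541 0.1693 0.139 ]
pred t crop [[231.9562 129.0183]
 [222.4039 302.3197]
 [229.5568 246.932 ]
 [215.1697 358.3359]
 [280.1205  85.9941]
 [ 89.5899  66.0641]]
pred s crop [[575.3424 143.6665]
 [486.324   74.6903]
 [510.466   98.2952]
 [463.4975  52.3714]
 [577.8591 227.9899]
 [723.7312 179.9788]]
cores t [[ 0.5974 -0.1699  0.057 ]
 [ 0.558  -0.2685  0.057 ]
 [ 0.4992 -0.1018  0.057 ]
 [ 0.4131 -0.152   0.057 ]]
cores s [[ 0.6005 -0.163   0.057 ]
 [ 0.5638 -0.2653  0.057 ]
 [ 0.5033 -0.097   0.057 ]
 [ 0.4184 -0.1476  0.057 ]]
axis [[ 0.5085 -0.1867  0.023 ]] [[ 0.5121 -0.1834  0.023 ]]
spec [[0.6653 0.0116 0.03  ]
 [0.4487 0.0146 0.03  ]] yellow [[0.344  0.0798 0.034 ]]
```

Box frame and cores are located (box x ≈ world +y, yaw 84°). Next: align the tool with the box and go above the knob.

>>> move_arm(
  linear=[
    [10,-8,-8],
    [20,-18,-8],
    [30,-28,-8],
    [40,-37,-8],
    [50,-46,-8],
    [63,-58,-8],
    [63,-58,-8],
    [63,-58,-8],
    [63,-58,-8],
    [63,-58,-8],
    [63,-58,-8],
    [63,-58,-8],
  ],
  angular=[
    [0,0,0.1],
    [0,0,0.2],
    [0,0,0.3],
    [0,0,0.43],
    [0,0,0.43],
    [0,0,0.43],
    [0,0,0.43],
    [0,0,0.43],
    [0,0,0.43],
    [0,0,0.43],
    [0,0,0.43],
    [0,0,0.43],
  ],
  fingers=[-1,-1,-1,-1,-1,-1,-1,-1,-1,-1,-1,-1],
)

```text
time_s: 1.1
position: [0.4374, -0.1576, 0.2832]
tcp_rot: [[0.995, -0.1, -0.001], [-0.1, -0.995, 0.002], [-0.001, -0.002, -1.0]]
force: [0.3, 0.1, -1.6]
opening: 1.006
```

>>> move_arm(
  linear=[
    [1.5,-4,0],
    [3,-8,0],
    [4.5,-12,0],
    [6,-16,0],
    [7.5,-20,0],
    [9,-24,0],
    [10,-28,0],
    [11,-31,0],
    [11.7,-33.5,0],
    [11.7,-33.5,0],
    [11.7,-33.5,0],
    [11.7,-33.5,0],
  ],
  angular=[
    [0,0,0],
    [0,0,0],
    [0,0,0],
    [0,0,0],
    [0,0,0],
    [0,0,0],
    [0,0,0],
    [0,0,0],
    [0,0,0],
    [0,0,0],
    [0,0,0],
    [0,0,0],
  ],
  fingers=[-1,-1,-1,-1,-1,-1,-1,-1,-1,-1,-1,-1],
)

```text
time_s: 2.1
position: [0.5867, 0.1635, 0.2831]
tcp_rot: [[0.995, -0.1, -0.003], [-0.1, -0.995, 0.001], [-0.003, -0.001, -1.0]]
force: [-0.1, 0.3, -0.3]
opening: 0.999
```

```bash
python3 - <<'E'
from h import *
np.set_printoptions(precision=4,suppress=True)
s=snap('wrist','w1');snap('top','t1');print(s['position'],s['joint_positions'])
o=np.array([.5283,.2322]);th=np.radians(84.2);R=np.array([[np.cos(th),-np.sin(th)],[np.sin(th),np.cos(th)]])
P=[np.r_[o+R@np.array(p[:2]),p[2]] for p in [(-.06,-.09,.141),(-.07,.015,.133),(-.07,.115,.133),(-.09,-.15,.088),(.09,-.15,.088)]]
p=proj('w1',P);print(p)
im=cv2.imread('pics/w1.png')
for q in p: cv2.drawMarker(im,tuple(int(v) for v in np.clip(q,-9e3,9e3)),(0,0,255),0,8)
t=cv2.resize(cv2.imread('pics/t1.png')[110:240,190:410],(508,300),interpolation=cv2.INTER_CUBIC)
a=np.zeros((600,800,3),np.uint8);a[:400,:640]=im;cv2.imwrite('pics/w1m.png',im);cv2.imwrite('pics/t1c.png',t)
E
```

```text
[0.5867 0.1635 0.2831] [  5.0279  25.5384  80.2204   0.0887  74.3813 100.749 ]
[[317.504  165.5874]
 [326.088  253.0852]
 [325.5455 325.322 ]
 [343.1645 108.9431]
 [191.68   108.6814]]
```

View pics/w1m.png

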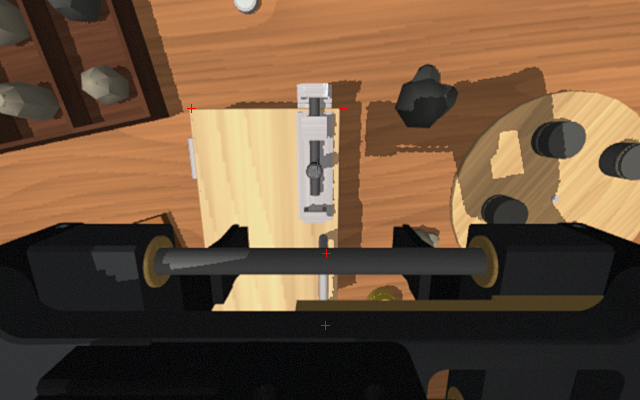

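The knob head is at (315,171) in the wrist view, about 5 mm from the prediction; the box corners match within 2–3 mm. I'll descend and grip.

>>> move_arm(
  linear=[
    [2,-0.3,3],
    [2,-0.3,7],
    [2,-0.3,11],
    [2,-0.3,14],
    [2,-0.3,16],
    [2,-0.3,16.4],
    [2,-0.3,16.4],
    [2,-0.3,16.4],
    [2,-0.3,16.4],
    [2,-0.3,16.4],
    [2,-0.3,16.4],
    [2,-0.3,16.4],
  ],
  angular=[
    [0,0,0],
    [0,0,0],
    [0,0,0],
    [0,0,0],
    [0,0,0],
    [0,0,0],
    [0,0,0],
    [0,0,0],
    [0,0,0],
    [0,0,0],
    [0,0,0],
    [0,0,0],
  ],
  fingers=[-1,-1,-1,-1,-1,-1,0,1,1,1,1,1],
)

```text
time_s: 3.2
position: [0.6074, 0.164, 0.1208]
tcp_rot: [[0.995, -0.102, 0.0], [-0.102, -0.995, 0.002], [0.0, -0.002, -1.0]]
force: [0.4, 1.1, 0.6]
opening: 0.633
```

>>> move_arm(
  linear=[
    [0,0,0],
    [0,0,0],
    [0,0,0],
    [0,0,0],
    [0,0,0],
    [0,0,0],
  ],
  angular=[
    [0,0,0],
    [0,0,0],
    [0,0,0],
    [0,0,0],
    [0,0,0],
    [0,0,0],
  ],
  fingers=[1,1,1,1,1,1],
)

```text
time_s: 3.7
position: [0.6077, 0.1675, 0.1208]
tcp_rot: [[0.994, -0.105, 0.002], [-0.105, -0.994, 0.009], [0.001, -0.009, -1.0]]
force: [1.2, 17.8, -1.9]
opening: 0.171
```

>>> move_arm(
  linear=[
    [0,-0.1,0],
    [-1,-0.1,0],
    [-2,-0.1,0],
    [-3,-0.1,0],
    [-4,-0.1,0],
    [-4.3,-0.1,0],
    [-4.3,-0.1,0],
    [-4.3,-0.1,0],
    [-4.3,-0.1,0],
  ],
  angular=[
    [0,0,0],
    [0,0,0],
    [0,0,0],
    [0,0,0],
    [0,0,0],
    [0,0,0],
    [0,0,0],
    [0,0,0],
    [0,0,0],
  ],
  fingers=[1,1,1,1,1,1,1,1,1],
)

```text
time_s: 4.45
position: [0.5753, 0.1726, 0.1231]
tcp_rot: [[0.994, -0.105, 0.026], [-0.105, -0.994, 0.01], [0.025, -0.013, -1.0]]
force: [18.5, -0.0, -7.6]
opening: 0.151
```

>>> move_arm(
  linear=[
    [0.2,0,0],
    [0.2,0,0],
    [0.2,0,0],
    [0.2,0,0],
    [0,0,-3],
    [0,0,-6],
    [0,0,-10],
    [0,0,-14],
    [0,0,-16],
    [0,0,-16],
    [0,0,-16],
  ],
  angular=[
    [0,0,0],
    [0,0,0],
    [0,0,0],
    [0,0,0],
    [0,0,0],
    [0,0,0],
    [0,0,0],
    [0,0,0],
    [0,0,0],
    [0,0,0],
    [0,0,0],
  ],
  fingers=[0,-1,-1,-1,-1,-1,-1,-1,-1,-1,-1],
)

```text
time_s: 5.37
position: [0.5704, 0.1712, 0.2841]
tcp_rot: [[0.994, -0.105, 0.027], [-0.105, -0.994, 0.01], [0.026, -0.013, -1.0]]
force: [-1.1, 0.4, -0.3]
opening: 0.901
```

```bash
cat >> h.py <<'E'
np.set_printoptions(precision=4,suppress=True)
o=np.array([.5283,.2322]);th=np.radians(84.2);R=np.array([[np.cos(th),-np.sin(th)],[np.sin(th),np.cos(th)]])
def bw(x,y,z): return np.r_[o+R@[x,y],z]
def wb(p): return np.r_[R.T@(np.asarray(p)[:2]-o),p[2]]
def delta(p):
    s=read_state(); return 100*np.array(s['tcp_rot']).T@(np.asarray(p)-s['position'])
E
python3 - <<'E'
from h import *
s=snap('wrist','w2');print(s['position'],s['tcp_rot'][2])
p=proj('w2',[bw(-.06,-.05,.141),bw(-.07,.015,.133),bw(-.09,-.15,.088),bw(.09,-.15,.088)]);print(p)
im=cv2.imread('pics/w2.png')
for q in p: cv2.drawMarker(im,tuple(int(v) for v in q),(0,0,255),0,8)
cv2.imwrite('pics/w2m.png',im)
E
```

```text
[0.5704 0.1712 0.2841] [ 0.0261 -0.0129 -0.9996]
[[324.6537 190.3038]
 [333.155  243.5024]
 [349.8345  99.0582]
 [199.3773  99.7092]]
```

View pics/w2m.png

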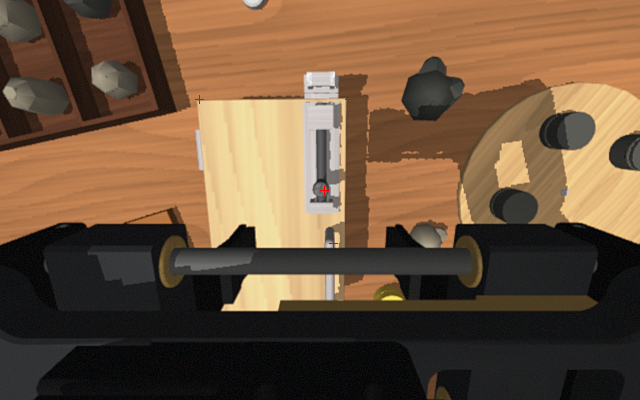

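The bolt is drawn right back: the knob is at (321,189), against the rear strap, and the keeper is empty. Next I go to the handle.

>>> move_arm(
  linear=[
    [-4,0.5,2],
    [-8,1,4],
    [-11.7,1.3,6],
    [-11.7,1.3,10],
    [-11.7,1.3,13],
    [-11.7,1.3,15.5],
    [-11.7,1.3,16.7],
    [-11.7,1.3,16.7],
    [-11.7,1.3,16.7],
    [-11.7,1.3,16.7],
    [-11.7,1.3,16.7],
    [-11.7,1.3,16.7],
  ],
  angular=[
    [-0.013,-0.026,0],
    [-0.013,-0.026,0],
    [-0.013,-0.026,0],
    [-0.013,-0.026,0],
    [-0.013,-0.026,0],
    [-0.013,-0.026,0],
    [-0.013,-0.026,0],
    [-0.013,-0.026,0],
    [-0.013,-0.026,0],
    [-0.013,-0.026,0],
    [-0.013,-0.026,0],
    [-0.013,-0.026,0],
  ],
  fingers=[-1,-1,-1,-1,-1,-1,-1,-1,0.3,0.3,0.6,0.6],
)

```text
time_s: 6.42
position: [0.4564, 0.1721, 0.1135]
tcp_rot: [[0.994, -0.105, -0.002], [-0.105, -0.995, -0.0], [-0.002, 0.0, -1.0]]
force: [0.6, 0.5, -0.5]
opening: 0.781
```

>>> move_arm(
  linear=[
    [0,0,0],
    [0,0,0],
    [0,0,0],
    [0,0,0],
    [0,0,0],
    [0,0,0],
  ],
  angular=[
    [0,0,0],
    [0,0,0],
    [0,0,0],
    [0,0,0],
    [0,0,0],
    [0,0,0],
  ],
  fingers=[1,1,1,1,1,1],
)

```text
time_s: 6.92
position: [0.4563, 0.1721, 0.1135]
tcp_rot: [[0.995, -0.105, -0.002], [-0.105, -0.995, -0.0], [-0.002, 0.0, -1.0]]
force: [0.4, 0.3, 0.4]
opening: 0.324
```

>>> move_arm(
  linear=[
    [0,0,0],
    [0,0,0],
    [0,0,0],
    [0,0,0],
    [0,0,0],
    [0,0,0],
  ],
  angular=[
    [0,0,0],
    [0,0,0],
    [0,0,0],
    [0,0,0],
    [0,0,0],
    [0,0,0],
  ],
  fingers=[1,1,1,1,1,1],
)

```text
time_s: 7.42
position: [0.4566, 0.1741, 0.1133]
tcp_rot: [[0.994, -0.106, -0.001], [-0.106, -0.994, 0.003], [-0.001, -0.003, -1.0]]
force: [-0.2, 8.1, -3.3]
opening: 0.122
```

```bash
python3 - <<'E'
import numpy as np
h0=np.array([-160.,55])
def p(a):
    a=np.radians(a);return np.array([h0[0]*np.cos(a)+h0[1]*np.sin(a), -h0[0]*np.sin(a)+h0[1]*np.cos(a)])
for a in range(0,96,3): d=p(a)-h0; print(a, 'ty %.2f tz %.2f'%(-d[0]/10,-d[1]/10))
E
```

```text
0 ty -0.00 tz -0.00
3 ty -0.31 tz -0.83
6 ty -0.66 tz -1.64
9 ty -1.06 tz -2.44
12 ty -1.49 tz -3.21
15 ty -1.97 tz -3.95
18 ty -2.48 tz -4.68
21 ty -3.03 tz -5.37
24 ty -3.62 tz -6.03
27 ty -4.24 tz -6.66
30 ty -4.89 tz -7.26
33 ty -5.58 tz -7.83
36 ty -6.29 tz -8.35
39 ty -7.03 tz -8.84
42 ty -7.79 tz -9.29
45 ty -8.58 tz -9.70
48 ty -9.38 tz -10.07
51 ty -10.21 tz -10.40
54 ty -11.05 tz -10.68
57 ty -11.90 tz -10.91
60 ty -12.76 tz -11.11
63 ty -13.64 tz -11.25
66 ty -14.52 tz -11.35
69 ty -15.40 tz -11.41
72 ty -16.29 tz -11.42
75 ty -17.17 tz -11.38
78 ty -18.05 tz -11.29
81 ty -18.93 tz -11.16
84 ty -19.80 tz -10.99
87 ty -20.66 tz -10.77
90 ty -21.50 tz -10.50
93 ty -22.33 tz -10.19
```

>>> move_arm(
  linear=[
    [0,-0.3,-0.8],
    [0,-0.7,-1.6],
    [0,-1.1,-2.4],
    [0,-1.5,-3.2],
    [0,-2,-3.95],
    [0,-2.5,-4.7],
    [0,-3.05,-5.4],
    [0,-3.65,-6],
    [0,-4.25,-6.65],
    [0,-4.9,-7.25],
    [0,-5.6,-7.8],
    [0,-6.3,-8.35],
  ],
  angular=[
    [0,0,0],
    [0,0,0],
    [0,0,0],
    [0,0,0],
    [0,0,0],
    [0,0,0],
    [0,0,0],
    [0,0,0],
    [0,0,0],
    [0,0,0],
    [0,0,0],
    [0,0,0],
  ],
  fingers=[1,1,1,1,1,1,1,1,1,1,1,1],
)

```text
time_s: 8.42
position: [0.4626, 0.2374, 0.1963]
tcp_rot: [[0.994, -0.106, -0.002], [-0.106, -0.994, 0.004], [-0.003, -0.003, -1.0]]
force: [4.9, 3.3, -19.6]
opening: 0.119
```

>>> move_arm(
  linear=[
    [0,-0.75,-0.5],
    [0,-1.5,-0.95],
    [0,-2.3,-1.35],
    [0,-3.1,-1.7],
    [0,-3.9,-2.05],
    [0,-4.75,-2.35],
    [0,-5.6,-2.55],
    [0,-6.5,-2.75],
    [0,-7.35,-2.9],
    [0,-8.25,-3],
    [0,-9.1,-3.05],
    [0,-10,-3.05],
  ],
  angular=[
    [0,0,0],
    [0,0,0],
    [0,0,0],
    [0,0,0],
    [0,0,0],
    [0,0,0],
    [0,0,0],
    [0,0,0],
    [0,0,0],
    [0,0,0],
    [0,0,0],
    [0,0,0],
  ],
  fingers=[1,1,1,1,1,1,1,1,1,1,1,1],
)

```text
time_s: 9.42
position: [0.4722, 0.335, 0.2294]
tcp_rot: [[0.994, -0.106, -0.004], [-0.106, -0.994, -0.001], [-0.004, 0.002, -1.0]]
force: [-1.3, -5.9, 0.8]
opening: 0.126
```

>>> move_arm(
  linear=[
    [0,-0.9,0.1],
    [0,-1.8,0.2],
    [0,-2.7,0.35],
    [0,-3.5,0.55],
    [0,-4.4,0.8],
    [0,-5.2,1.05],
    [0,-5.6,1.2],
    [0,-5.6,1.2],
    [0,-5.6,1.2],
  ],
  angular=[
    [0,0,0],
    [0,0,0],
    [0,0,0],
    [0,0,0],
    [0,0,0],
    [0,0,0],
    [0,0,0],
    [0,0,0],
    [0,0,0],
  ],
  fingers=[1,1,1,1,1,1,1,1,1],
)

```text
time_s: 10.17
position: [0.4779, 0.3919, 0.2197]
tcp_rot: [[0.994, -0.105, -0.003], [-0.105, -0.994, 0.001], [-0.003, -0.0, -1.0]]
force: [-2.0, -1.1, 5.4]
opening: 0.127
```

```bash
sed -i 's/^o=.*;th/o=np.array([.5286,.2352]);th/' h.py; python3 - <<'E'
from h import *
s=snap('scene','s2');print(wb(s['position']))
im=cv2.imread('pics/s2.png')
cv2.imwrite('pics/s2c.png',cv2.resize(im[60:310,180:500],None,fx=2.4,fy=2.4,interpolation=cv2.INTER_CUBIC))
E
```

```text
[0.1508 0.0663 0.2197]
```

View pics/s2c.png

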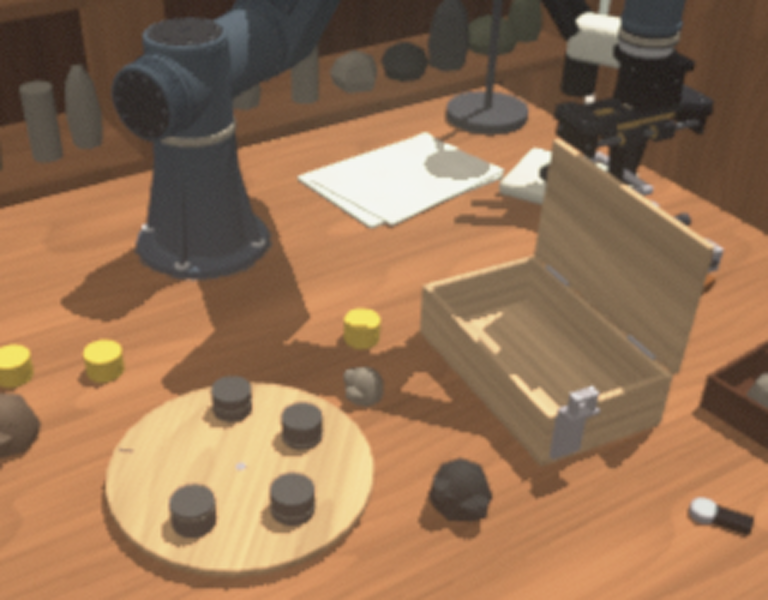

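The lid is upright and the bolt stays drawn back. I'll release, rise and move to the turntable.

>>> move_arm(
  linear=[
    [0,0,0],
    [0,0,0],
    [0,0,0],
    [0,0,0],
    [0,0,-3],
    [0,0,-6],
    [0,0,-9],
    [0,0,-9],
    [0,4,-9],
    [0,8,-9],
    [0,12,-9],
    [-1,16,-9],
  ],
  angular=[
    [0,0,0],
    [0,0,0],
    [0,0,0],
    [0,0,0],
    [0,0,0],
    [0,0,0],
    [0,0,0],
    [0,0,0],
    [0,0,0],
    [0,0,0],
    [0,0,0],
    [0,0,0],
  ],
  fingers=[0.3,0.3,0.3,0.3,0.3,0.3,0.3,0.3,0.3,-1,-1,-1],
)

```text
time_s: 11.22
position: [0.4522, 0.2323, 0.3092]
tcp_rot: [[0.994, -0.105, -0.001], [-0.105, -0.994, 0.001], [-0.001, -0.001, -1.0]]
force: [0.4, -1.1, 0.4]
opening: 0.499
```

>>> move_arm(
  linear=[
    [0,4,0],
    [0,8,0],
    [0,12,0],
    [0,16,0],
    [0,20,0],
    [0,24,0],
    [0,28,0],
    [0,32,0],
    [-1,36,0],
    [-1,40,0],
    [-1,41.5,0],
    [-1,41.5,0],
  ],
  angular=[
    [0,0,0],
    [0,0,0],
    [0,0,0],
    [0,0,0],
    [0,0,0],
    [0,0,0],
    [0,0,0],
    [0,0,0],
    [0,0,0],
    [0,0,0],
    [0,0,0],
    [0,0,0],
  ],
  fingers=[-1,-1,-1,-1,-1,-1,-1,-1,-1,-1,-1,-1],
)

```text
time_s: 12.22
position: [0.3987, -0.183, 0.3087]
tcp_rot: [[0.994, -0.111, -0.0], [-0.111, -0.994, -0.0], [-0.0, 0.0, -1.0]]
force: [0.2, -0.6, 0.2]
opening: 1.002
```

```bash
python3 - <<'E'
from h import *
s=snap('wrist','w3');print(s['position'])
P=[(.599,-.167,.057),(.561,-.267,.057),(.501,-.1,.057),(.416,-.15,.057)]
p=proj('w3',P);print(p)
im=cv2.imread('pics/w3.png')
for q in p: cv2.drawMarker(im,tuple(int(v) for v in q),(0,0,255),0,8)
cv2.imwrite('pics/w3m.png',im)
E
```

```text
[ 0.3987 -0.183   0.3087]
[[289.9852  19.7405]
 [369.9162  42.8367]
 [251.3747 105.6035]
 [295.626  163.0705]]
```

View pics/w3m.png

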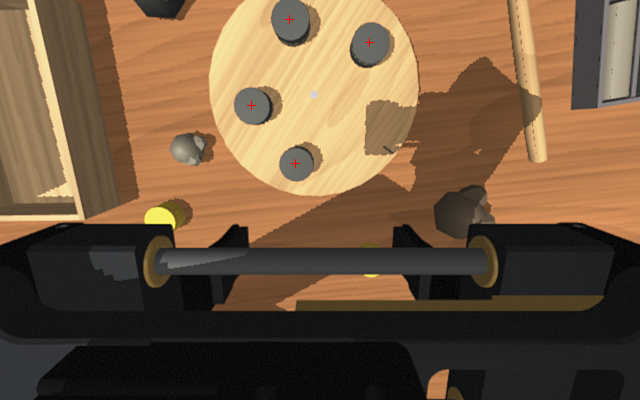

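>>> move_arm(
  linear=[
    [3,-3,3],
    [6,-6,6],
    [9.2,-9.4,9],
    [9.2,-9.4,13],
    [9.2,-9.4,17],
    [9.2,-9.4,21],
    [9.2,-9.4,25],
    [9.2,-9.4,27.6],
    [9.2,-9.4,27.6],
    [9.2,-9.4,27.6],
    [9.2,-9.4,27.6],
    [9.2,-9.4,27.6],
  ],
  angular=[
    [0,0,-0.01],
    [0,0,-0.01],
    [0,0,-0.01],
    [0,0,-0.01],
    [0,0,-0.01],
    [0,0,-0.01],
    [0,0,-0.01],
    [0,0,-0.01],
    [0,0,-0.01],
    [0,0,-0.01],
    [0,0,-0.01],
    [0,0,-0.01],
  ],
  fingers=[-1,-1,-1,-1,-1,-1,-1,-1,-1,-1,0,1],
)

```text
time_s: 13.27
position: [0.5003, -0.0961, 0.0339]
tcp_rot: [[0.995, -0.099, 0.0], [-0.099, -0.995, 0.001], [0.0, -0.002, -1.0]]
force: [-0.5, 1.1, 0.6]
opening: 0.922
```

>>> move_arm(
  linear=[
    [0,0,0],
    [0,0,0],
    [0,0,0],
    [0,0,0],
    [0,0,0],
    [0,0,0],
    [0,0,0],
    [0,0,0],
  ],
  angular=[
    [0,0,0],
    [0,0,0],
    [0,0,0],
    [0,0,0],
    [0,0,0],
    [0,0,0],
    [0,0,0],
    [0,0,0],
  ],
  fingers=[1,1,1,1,1,1,1,1],
)

```text
time_s: 13.93
position: [0.5014, -0.097, 0.0348]
tcp_rot: [[0.995, -0.099, 0.003], [-0.099, -0.995, 0.0], [0.003, -0.0, -1.0]]
force: [-0.4, -1.5, 6.6]
opening: 0.568
```

>>> move_arm(
  linear=[
    [0,0,-3],
    [0,0,-7],
    [0,0,-11],
    [-1,-3,-14],
    [-2.5,-7,-14],
    [-4,-11,-14],
    [-5.5,-15,-14],
    [-7,-19,-14],
    [-8.5,-23,-14],
    [-10,-27,-14],
    [-11.6,-30.8,-14],
    [-11.6,-30.8,-14],
  ],
  angular=[
    [0,0,0],
    [0,0,0],
    [0,0,0],
    [0,0,0],
    [0,0,0],
    [0,0,0],
    [0,0,0],
    [0,0,0],
    [0,0,0],
    [0,0,0],
    [0,0,0],
    [0,0,0],
  ],
  fingers=[1,1,1,1,1,1,1,1,1,1,1,1],
)

```text
time_s: 14.93
position: [0.4123, 0.2257, 0.1742]
tcp_rot: [[0.996, -0.094, -0.0], [-0.094, -0.996, 0.002], [-0.0, -0.002, -1.0]]
force: [-0.7, -0.7, -3.1]
opening: 0.568
```

>>> move_arm(
  linear=[
    [0.5,0.4,4],
    [0.5,0.4,8],
    [0.5,0.4,11.5],
    [0.5,0.4,14],
    [0.5,0.4,15.3],
    [0.5,0.4,15.3],
    [0.5,0.4,15.3],
    [0.5,0.4,15.3],
    [0.5,0.4,15.3],
    [0.5,0.4,15.3],
    [0.5,0.4,15.3],
  ],
  angular=[
    [0,0,0],
    [0,0,0],
    [0,0,0],
    [0,0,0],
    [0,0,0],
    [0,0,0],
    [0,0,0],
    [0,0,0],
    [0,0,0],
    [0,0,0],
    [0,0,0],
  ],
  fingers=[1,1,1,1,1,1,1,1,-0.4,-0.4,-0.4],
)

```text
time_s: 15.85
position: [0.4174, 0.2217, 0.0218]
tcp_rot: [[0.996, -0.094, 0.001], [-0.094, -0.996, 0.002], [0.001, -0.003, -1.0]]
force: [-1.4, 0.8, -0.0]
opening: 0.674
```

>>> move_arm(
  linear=[
    [0,0,0],
    [0,0,-2],
    [0,0,-6],
    [0,0,-10],
    [0,0,-14],
    [0,0,-16],
  ],
  angular=[
    [0,0,0],
    [0,0,0],
    [0,0,0],
    [0,0,0],
    [0,0,0],
    [0,0,0],
  ],
  fingers=[-0.4,-0.4,-0.4,-0.4,-0.4,-0.4],
)

```text
time_s: 16.35
position: [0.4189, 0.2219, 0.1864]
tcp_rot: [[0.996, -0.094, 0.009], [-0.094, -0.996, 0.004], [0.008, -0.005, -1.0]]
force: [0.8, -0.0, -0.3]
opening: 0.698
```

```bash
cat >> h.py <<'E'
def cores(f):
    im=cv2.imread(f'pics/{f}.png');ys,xs=np.mgrid[:400,:640]
    c=proj('t0',[[.51,-.185,.023]])[0]
    m=((np.hypot(xs-c[0],ys-c[1])<44)&(im.max(2)<95)).astype(np.uint8)
    n,_,st,ce=cv2.connectedComponentsWithStats(m)
    return [(np.round(ray(f,ce[i],.045)[0][:2],4).tolist(),int(st[i,4])) for i in range(1,n) if st[i,4]>40]
E
python3 - <<'E'
from h import *
s=snap('top','t2');print(s['position'],s['tcp_rot'])
print(cores('t0'));print(cores('t2'))
E
```

```text
[0.4189 0.2219 0.1864] [[ 0.9956 -0.0936  0.0086]
 [-0.0936 -0.9956  0.0044]
 [ 0.0081 -0.0051 -1.    ]]
[]
[]
```

```bash
python3 - <<'E'
from h import *
print(proj('t0',[[.51,-.185,.023]]))
im=cv2.imread('pics/t0.png');print(im[157,355],im[185,335],im[185,359])
im=cv2.imread('pics/t2.png');print(im[157,355],im[185,335],im[210,350])
E
sed -i 's/im.max(2)<95/im[:,:,2]<118/' h.py
python3 - <<'E'
from h import *
print(cores('t0'));print(cores('t2'))
E
```

```text
[[358.4115 184.0183]]
[ 78  90 102] [ 80  88 101] [141 159 177]
[ 84  95 103] [103 169 217] [ 87  99 109]
[([0.5995, -0.1675], 172), ([0.5603, -0.268], 174), ([0.5004, -0.1009], 170), ([0.4141, -0.1509], 166)]
[([0.5993, -0.168], 162), ([0.5593, -0.2681], 169), ([0.4142, -0.1499], 159)]
```

>>> move_arm(
  linear=[
    [0.3,4,0],
    [0.6,8,0],
    [1,12,0],
    [1.3,16,0],
    [1.6,20,0],
    [2,24,0],
    [2.3,28,0],
    [2.6,32,0],
    [2.9,35.5,0],
    [3,37.2,0],
    [3,37.2,2],
    [3,37.2,4],
  ],
  angular=[
    [-0.005,-0.008,0],
    [-0.005,-0.008,0],
    [-0.005,-0.008,0],
    [-0.005,-0.008,0],
    [-0.005,-0.008,0],
    [-0.005,-0.008,0],
    [-0.005,-0.008,0],
    [-0.005,-0.008,0],
    [-0.005,-0.008,0],
    [-0.005,-0.008,0],
    [-0.005,-0.008,0],
    [-0.005,-0.008,0],
  ],
  fingers=[-1,-1,-1,-1,-1,-1,-1,-1,-1,-1,-1,-1],
)

```text
time_s: 17.4
position: [0.4174, -0.1529, 0.1469]
tcp_rot: [[0.995, -0.097, 0.009], [-0.097, -0.995, -0.001], [0.009, 0.0, -1.0]]
force: [-0.9, 0.5, -0.7]
opening: 0.996
```

>>> move_arm(
  linear=[
    [-0.4,-0.3,4],
    [-0.4,-0.3,8],
    [-0.4,-0.3,10.5],
    [-0.4,-0.3,11.3],
    [-0.4,-0.3,11.3],
    [-0.4,-0.3,11.3],
    [-0.4,-0.3,11.3],
    [-0.4,-0.3,11.3],
    [-0.4,-0.3,11.3],
    [-0.4,-0.3,11.3],
    [-0.4,-0.3,11.3],
    [-0.4,-0.3,11.3],
  ],
  angular=[
    [0,-0.009,0],
    [0,-0.009,0],
    [0,-0.009,0],
    [0,-0.009,0],
    [0,-0.009,0],
    [0,-0.009,0],
    [0,-0.009,0],
    [0,-0.009,0],
    [0,-0.009,0],
    [0,-0.009,0],
    [0,-0.009,0],
    [0,-0.009,0],
  ],
  fingers=[-1,-1,-1,-1,-1,0.2,1,1,1,1,1,1],
)

```text
time_s: 18.4
position: [0.4148, -0.1497, 0.0343]
tcp_rot: [[0.995, -0.096, 0.001], [-0.096, -0.995, -0.001], [0.001, 0.001, -1.0]]
force: [-1.3, -0.1, 5.7]
opening: 0.568
```

>>> move_arm(
  linear=[
    [0,0,0],
    [0,0,0],
    [0,0,0],
    [0,0,0],
  ],
  angular=[
    [0,0,0],
    [0,0,0],
    [0,0,0],
    [0,0,0],
  ],
  fingers=[1,1,1,1],
)

```text
time_s: 18.73
position: [0.4147, -0.1497, 0.0343]
tcp_rot: [[0.995, -0.096, 0.001], [-0.096, -0.995, -0.001], [0.001, 0.001, -1.0]]
force: [-0.4, 0.9, 1.7]
opening: 0.566
```

>>> move_arm(
  linear=[
    [0,0,-4],
    [0,0,-8],
    [0,-1,-12],
    [0.3,-5,-14],
    [0.5,-9,-14],
    [0.7,-13,-14],
    [0.9,-17,-14],
    [1.1,-21,-14],
    [1.3,-25,-14],
    [1.5,-29,-14],
    [1.7,-33,-14],
    [1.9,-36.9,-14],
  ],
  angular=[
    [0,0,0],
    [0,0,0],
    [0,0,0],
    [0,0,0],
    [0,0,0],
    [0,0,0],
    [0,0,0],
    [0,0,0],
    [0,0,0],
    [0,0,0],
    [0,0,0],
    [0,0,0],
  ],
  fingers=[1,1,1,1,1,1,1,1,1,1,1,1],
)

```text
time_s: 19.73
position: [0.4683, 0.218, 0.1736]
tcp_rot: [[0.995, -0.096, -0.001], [-0.096, -0.995, -0.001], [-0.001, 0.001, -1.0]]
force: [0.2, -0.7, -1.1]
opening: 0.568
```

>>> move_arm(
  linear=[
    [0.1,0.2,4],
    [0.1,0.2,8],
    [0.1,0.2,11.5],
    [0.1,0.2,14],
    [0.1,0.2,15.3],
    [0.1,0.2,15.3],
    [0.1,0.2,15.3],
    [0.1,0.2,15.3],
    [0.1,0.2,15.3],
    [0.1,0.2,15.3],
    [0.1,0.2,15.3],
    [0.1,0.2,15.3],
  ],
  angular=[
    [0,0,0],
    [0,0,0],
    [0,0,0],
    [0,0,0],
    [0,0,0],
    [0,0,0],
    [0,0,0],
    [0,0,0],
    [0,0,0],
    [0,0,0],
    [0,0,0],
    [0,0,0],
  ],
  fingers=[1,1,1,1,1,1,1,1,-0.4,-0.4,-0.4,-0.4],
)

```text
time_s: 20.73
position: [0.4695, 0.2158, 0.0212]
tcp_rot: [[0.995, -0.096, 0.001], [-0.096, -0.995, -0.001], [0.001, 0.001, -1.0]]
force: [-0.5, -0.4, 0.5]
opening: 0.69
```

>>> move_arm(
  linear=[
    [0,0,-2],
    [0,0,-6],
    [0,0,-10],
    [0,0,-14],
    [0,0,-16],
    [0,0,-16],
  ],
  angular=[
    [0,0,0],
    [0,0,0],
    [0,0,0],
    [0,0,0],
    [0,0,0],
    [0,0,0],
  ],
  fingers=[-0.4,-0.4,-0.4,-0.4,-0.4,-0.4],
)

```text
time_s: 21.23
position: [0.4728, 0.2169, 0.1867]
tcp_rot: [[0.995, -0.096, 0.013], [-0.096, -0.995, 0.002], [0.012, -0.003, -1.0]]
force: [0.8, 0.6, 0.3]
opening: 0.697
```

```bash
python3 - <<'E'
from h import *
s=snap('top','t3');print(cores('t3'))
for n,z in((0,.1),(0,.0335)): 
  for c in cores('t3'): print(c[0],z,delta(np.r_[c[0],z]))
E
```

```text
[([0.599, -0.167], 164), ([0.5603, -0.2674], 165)]
[0.599, -0.167] 0.1 [16.3344 36.9509  8.485 ]
[0.5603, -0.2674] 0.1 [13.4441 47.3154  8.4463]
[0.599, -0.167] 0.0335 [16.2833 36.9614 15.1348]
[0.5603, -0.2674] 0.0335 [13.393  47.326  15.0961]
```

Cores A and B have not moved. Next is A.

>>> move_arm(
  linear=[
    [1.5,3.6,0],
    [3,7.2,0],
    [4.5,10.8,0],
    [6,14.4,0],
    [8,18,0],
    [9.6,21.6,0],
    [11.2,25.2,0],
    [12.8,28.8,0],
    [14.4,32.4,0],
    [16,36,0],
    [16.3,37,3],
    [16.3,37,6],
  ],
  angular=[
    [-0.003,-0.012,0],
    [-0.003,-0.012,0],
    [-0.003,-0.012,0],
    [-0.003,-0.012,0],
    [-0.003,-0.012,0],
    [-0.003,-0.012,0],
    [-0.003,-0.012,0],
    [-0.003,-0.012,0],
    [-0.003,-0.012,0],
    [-0.003,-0.012,0],
    [-0.003,-0.012,0],
    [-0.003,-0.012,0],
  ],
  fingers=[-1,-1,-1,-1,-1,-1,-1,-1,-1,-1,-1,-1],
)

```text
time_s: 22.28
position: [0.6004, -0.1724, 0.1241]
tcp_rot: [[0.995, -0.1, 0.0], [-0.1, -0.995, -0.004], [0.001, 0.004, -1.0]]
force: [0.6, 0.2, -0.2]
opening: 0.998
```

>>> move_arm(
  linear=[
    [-0.2,-0.6,4],
    [-0.2,-0.6,7],
    [-0.2,-0.6,9],
    [-0.2,-0.6,9],
    [-0.2,-0.6,9],
    [-0.2,-0.6,9],
    [-0.2,-0.6,9],
    [-0.2,-0.6,9],
    [-0.2,-0.6,9],
    [-0.2,-0.6,9],
    [-0.2,-0.6,9],
    [-0.2,-0.6,9],
  ],
  angular=[
    [0.004,-0.001,0],
    [0.004,-0.001,0],
    [0.004,-0.001,0],
    [0.004,-0.001,0],
    [0.004,-0.001,0],
    [0.004,-0.001,0],
    [0.004,-0.001,0],
    [0.004,-0.001,0],
    [0.004,-0.001,0],
    [0.004,-0.001,0],
    [0.004,-0.001,0],
    [0.004,-0.001,0],
  ],
  fingers=[-1,-1,-1,-1,0.2,1,1,1,1,1,1,1],
)

```text
time_s: 23.28
position: [0.5995, -0.1668, 0.035]
tcp_rot: [[0.995, -0.1, 0.001], [-0.1, -0.995, -0.001], [0.001, 0.0, -1.0]]
force: [-1.2, 0.7, 4.3]
opening: 0.567
```

>>> move_arm(
  linear=[
    [0,0,0],
    [0,0,0],
    [0,0,0],
    [0,0,0],
  ],
  angular=[
    [0,0,0],
    [0,0,0],
    [0,0,0],
    [0,0,0],
  ],
  fingers=[1,1,1,1],
)

```text
time_s: 23.62
position: [0.5994, -0.1667, 0.035]
tcp_rot: [[0.995, -0.1, 0.001], [-0.1, -0.995, -0.0], [0.001, 0.0, -1.0]]
force: [-0.0, 0.1, 0.9]
opening: 0.569
```

>>> move_arm(
  linear=[
    [0,0,-4],
    [0,0,-8],
    [0,-1,-12],
    [-1.2,-5,-14],
    [-2.5,-9,-14],
    [-3.8,-13,-14],
    [-5,-16.8,-14],
    [-6.3,-20.6,-14],
    [-7.6,-24.4,-14],
    [-8.8,-28.2,-14],
    [-10,-32,-14],
    [-11.2,-35.6,-14],
  ],
  angular=[
    [0,0,0],
    [0,0,0],
    [0,0,0],
    [0,0,0],
    [0,0,0],
    [0,0,0],
    [0,0,0],
    [0,0,0],
    [0,0,0],
    [0,0,0],
    [0,0,0],
    [0,0,0],
  ],
  fingers=[1,1,1,1,1,1,1,1,1,1,1,1],
)

```text
time_s: 24.62
position: [0.5224, 0.2007, 0.1743]
tcp_rot: [[0.995, -0.1, -0.0], [-0.1, -0.995, -0.001], [-0.0, 0.001, -1.0]]
force: [0.7, 0.4, -1.5]
opening: 0.568
```

>>> move_arm(
  linear=[
    [-0.1,-1,3],
    [-0.1,-1,7],
    [-0.1,-1,11],
    [-0.1,-1,14],
    [-0.1,-1,15.3],
    [-0.1,-1,15.3],
    [-0.1,-1,15.3],
    [-0.1,-1,15.3],
    [-0.1,-1,15.3],
    [-0.1,-1,15.3],
    [-0.1,-1,15.3],
    [-0.1,-1,15.3],
  ],
  angular=[
    [0,0,0],
    [0,0,0],
    [0,0,0],
    [0,0,0],
    [0,0,0],
    [0,0,0],
    [0,0,0],
    [0,0,0],
    [0,0,0],
    [0,0,0],
    [0,0,0],
    [0,0,0],
  ],
  fingers=[1,1,1,1,1,1,1,1,-0.4,-0.4,-0.4,-0.4],
)

```text
time_s: 25.62
position: [0.5228, 0.2107, 0.022]
tcp_rot: [[0.995, -0.1, 0.001], [-0.1, -0.995, -0.0], [0.001, 0.0, -1.0]]
force: [-0.6, -0.4, -0.5]
opening: 0.692
```

>>> move_arm(
  linear=[
    [0,0,-2],
    [0,0,-6],
    [0,0,-10],
    [0,0,-14],
    [0,0,-16],
    [0,0,-16],
  ],
  angular=[
    [0,0,0],
    [0,0,0],
    [0,0,0],
    [0,0,0],
    [0,0,0],
    [0,0,0],
  ],
  fingers=[-0.4,-0.4,-0.4,-0.4,-0.4,-0.4],
)

```text
time_s: 26.12
position: [0.5263, 0.2116, 0.188]
tcp_rot: [[0.995, -0.1, 0.013], [-0.1, -0.995, 0.002], [0.013, -0.003, -1.0]]
force: [-0.6, 0.3, -0.4]
opening: 0.698
```

```bash
python3 - <<'E'
from h import *
s=snap('top','t4');print(cores('t4'))
for c in cores('t4'): print(delta(np.r_[c[0],.0335]))
E
```

```text
[([0.5601, -0.268], 163)]
[ 8.2121 47.3516 15.1472]
```

>>> move_arm(
  linear=[
    [0.7,4.1,0],
    [1.4,8.2,0],
    [2.1,12.3,0],
    [2.8,16.4,0],
    [3.5,20.5,0],
    [4.2,24.6,0],
    [4.9,28.7,0],
    [5.7,32.8,0],
    [6.4,36.9,0],
    [7.1,41,0],
    [7.8,45,0],
    [8.2,47.4,0],
  ],
  angular=[
    [-0.003,-0.013,0],
    [-0.003,-0.013,0],
    [-0.003,-0.013,0],
    [-0.003,-0.013,0],
    [-0.003,-0.013,0],
    [-0.003,-0.013,0],
    [-0.003,-0.013,0],
    [-0.003,-0.013,0],
    [-0.003,-0.013,0],
    [-0.003,-0.013,0],
    [-0.003,-0.013,0],
    [-0.003,-0.013,0],
  ],
  fingers=[-1,-1,-1,-1,-1,-1,-1,-1,-1,-1,-1,-1],
)

```text
time_s: 27.17
position: [0.5579, -0.2729, 0.183]
tcp_rot: [[0.995, -0.103, -0.007], [-0.103, -0.995, -0.001], [-0.006, 0.002, -1.0]]
force: [0.1, -0.7, 0.3]
opening: 1.002
```

>>> move_arm(
  linear=[
    [0.3,-0.5,4],
    [0.3,-0.5,8],
    [0.3,-0.5,12],
    [0.3,-0.5,14.5],
    [0.3,-0.5,14.9],
    [0.3,-0.5,14.9],
    [0.3,-0.5,14.9],
    [0.3,-0.5,14.9],
    [0.3,-0.5,14.9],
    [0.3,-0.5,14.9],
    [0.3,-0.5,14.9],
    [0.3,-0.5,14.9],
  ],
  angular=[
    [0.002,0.006,0],
    [0.002,0.006,0],
    [0.002,0.006,0],
    [0.002,0.006,0],
    [0.002,0.006,0],
    [0.002,0.006,0],
    [0.002,0.006,0],
    [0.002,0.006,0],
    [0.002,0.006,0],
    [0.002,0.006,0],
    [0.002,0.006,0],
    [0.002,0.006,0],
  ],
  fingers=[-1,-1,-1,-1,-1,-1,0.2,1,1,1,1,1],
)

```text
time_s: 28.17
position: [0.5608, -0.2685, 0.035]
tcp_rot: [[0.995, -0.103, 0.001], [-0.103, -0.995, -0.0], [0.001, 0.0, -1.0]]
force: [0.9, 0.0, -0.9]
opening: 0.633
```

>>> move_arm(
  linear=[
    [0,0,0],
    [0,0,0],
    [0,0,0],
    [0,0,0],
    [0,0,0],
  ],
  angular=[
    [0,0,0],
    [0,0,0],
    [0,0,0],
    [0,0,0],
    [0,0,0],
  ],
  fingers=[1,1,1,1,1],
)

```text
time_s: 28.58
position: [0.5608, -0.2685, 0.0352]
tcp_rot: [[0.995, -0.103, 0.001], [-0.103, -0.995, -0.0], [0.001, 0.0, -1.0]]
force: [-0.2, 0.6, 1.0]
opening: 0.568
```

>>> move_arm(
  linear=[
    [0,0,-4],
    [0,0,-8],
    [0,-1,-12],
    [-0.4,-5,-14],
    [-0.7,-9,-14],
    [-1,-13,-14],
    [-1.3,-17,-14],
    [-1.6,-21,-14],
    [-1.9,-25,-14],
    [-2.2,-29,-14],
    [-2.5,-33,-14],
    [-2.8,-37,-14],
  ],
  angular=[
    [0,0,0],
    [0,0,0],
    [0,0,0],
    [0,0,0],
    [0,0,0],
    [0,0,0],
    [0,0,0],
    [0,0,0],
    [0,0,0],
    [0,0,0],
    [0,0,0],
    [0,0,0],
  ],
  fingers=[1,1,1,1,1,1,1,1,1,1,1,1],
)

```text
time_s: 29.58
position: [0.5702, 0.1044, 0.1745]
tcp_rot: [[0.995, -0.103, -0.0], [-0.103, -0.995, -0.0], [0.0, 0.0, -1.0]]
force: [0.1, -0.9, -1.8]
opening: 0.565
```

>>> move_arm(
  linear=[
    [-0.2,-4,0],
    [-0.4,-8,0],
    [-0.6,-10.1,0],
    [-0.6,-10.1,2],
    [-0.6,-10.1,6],
    [-0.6,-10.1,10],
    [-0.6,-10.1,13.5],
    [-0.6,-10.1,15.3],
    [-0.6,-10.1,15.3],
    [-0.6,-10.1,15.3],
    [-0.6,-10.1,15.3],
    [-0.6,-10.1,15.3],
  ],
  angular=[
    [0,0,0],
    [0,0,0],
    [0,0,0],
    [0,0,0],
    [0,0,0],
    [0,0,0],
    [0,0,0],
    [0,0,0],
    [0,0,0],
    [0,0,0],
    [0,0,0],
    [0,0,0],
  ],
  fingers=[1,1,1,1,1,1,1,1,1,1,1,1],
)

```text
time_s: 30.58
position: [0.575, 0.2054, 0.0219]
tcp_rot: [[0.995, -0.103, 0.001], [-0.103, -0.995, -0.0], [0.001, 0.0, -1.0]]
force: [-0.3, 0.1, -1.8]
opening: 0.568
```

>>> move_arm(
  linear=[
    [0,0,0],
    [0,0,0],
    [0,0,0],
    [0,0,-2],
    [0,0,-6],
    [0,0,-10],
    [0,0,-14],
    [0,0,-18],
    [0,0,-22],
    [0,0,-26],
    [0,0,-26],
    [0,0,-26],
  ],
  angular=[
    [0,0,0],
    [0,0,0],
    [0,0,0],
    [0,0,0],
    [0,0,0],
    [0,0,0],
    [0,0,0],
    [0,0,0],
    [0,0,0],
    [0,0,0],
    [0,0,0],
    [0,0,0],
  ],
  fingers=[-0.4,-0.4,-0.4,-0.4,-0.4,-0.4,-0.4,-0.4,-0.4,-0.4,-0.4,0],
)

```text
time_s: 31.58
position: [0.5764, 0.2058, 0.2859]
tcp_rot: [[0.995, -0.103, 0.009], [-0.103, -0.995, 0.001], [0.009, -0.002, -1.0]]
force: [-0.4, -1.3, -0.8]
opening: 0.677
```

```bash
python3 - <<'E'
from h import *
s=snap('scene','s5');snap('top','t5');print(s['position'],cores('t5'))
im=cv2.imread('pics/s5.png');a=cv2.resize(im[60:310,180:500],(640,500),interpolation=cv2.INTER_CUBIC)
cv2.imwrite('pics/s5c.png',a)
E
```

```text
[0.5764 0.2058 0.2859] []
```

View pics/s5c.png

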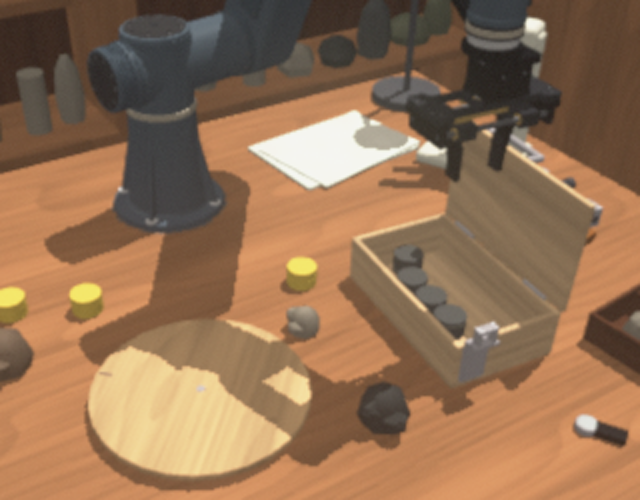

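All four cores stand in the box, the turntable is empty, and the lid is still upright. Next I grip the handle again and close the lid.

>>> move_arm(
  linear=[
    [0,0,-2.5],
    [-2,-3,-2.5],
    [-4,-6,-2.5],
    [-6,-9,-2.5],
    [-8,-12,-2.5],
    [-10,-15,-2.5],
    [-11.7,-17.5,-2.5],
    [-11.7,-17.5,-2.5],
    [-11.7,-17.5,-2.5],
    [-11.7,-17.5,-2.5],
  ],
  angular=[
    [-0.002,-0.009,0],
    [-0.002,-0.009,0],
    [-0.002,-0.009,0],
    [-0.002,-0.009,0],
    [-0.002,-0.009,0],
    [-0.002,-0.009,0],
    [-0.002,-0.009,0],
    [-0.002,-0.009,0],
    [-0.002,-0.009,0],
    [-0.002,-0.009,0],
  ],
  fingers=[0.3,0.3,0.3,0.3,0.3,0.3,0.3,0.3,0.3,0.3],
)

```text
time_s: 32.52
position: [0.4749, 0.3907, 0.3044]
tcp_rot: [[0.995, -0.103, -0.013], [-0.103, -0.995, -0.004], [-0.012, 0.005, -1.0]]
force: [0.2, 0.1, -0.0]
opening: 0.353
```

>>> move_arm(
  linear=[
    [0.4,-0.2,0],
    [0.4,-0.2,3],
    [0.4,-0.2,6],
    [0.4,-0.2,8],
    [0.4,-0.2,8.5],
    [0.4,-0.2,8.5],
    [0.4,-0.2,8.5],
    [0.4,-0.2,8.5],
    [0.4,-0.2,8.5],
    [0.4,-0.2,8.5],
    [0.4,-0.2,8.5],
    [0.4,-0.2,8.5],
  ],
  angular=[
    [0.005,0.012,0],
    [0.005,0.012,0],
    [0.005,0.012,0],
    [0.005,0.012,0],
    [0.005,0.012,0],
    [0.005,0.012,0],
    [0.005,0.012,0],
    [0.005,0.012,0],
    [0.005,0.012,0],
    [0.005,0.012,0],
    [0.005,0.012,0],
    [0.005,0.012,0],
  ],
  fingers=[0.3,0.3,0.3,0.3,0.3,0.3,0.3,1,1,1,1,1],
)

```text
time_s: 33.52
position: [0.4785, 0.392, 0.2205]
tcp_rot: [[0.995, -0.102, 0.002], [-0.102, -0.995, -0.0], [0.002, -0.0, -1.0]]
force: [-0.1, -0.5, 3.9]
opening: 0.126
```

>>> move_arm(
  linear=[
    [0,1.25,-0.3],
    [0,2.1,-0.5],
    [0,3,-0.7],
    [0,3.85,-0.85],
    [0,4.75,-0.95],
    [0,5.6,-1],
    [0,6.5,-0.95],
    [0,7.4,-0.9],
    [0,8.25,-0.8],
    [0,9.15,-0.65],
    [0,10,-0.45],
    [0,10.85,-0.2],
  ],
  angular=[
    [0,0,0],
    [0,0,0],
    [0,0,0],
    [0,0,0],
    [0,0,0],
    [0,0,0],
    [0,0,0],
    [0,0,0],
    [0,0,0],
    [0,0,0],
    [0,0,0],
    [0,0,0],
  ],
  fingers=[1,1,1,1,1,1,1,1,1,1,1,1],
)

```text
time_s: 34.52
position: [0.4682, 0.2858, 0.2244]
tcp_rot: [[0.995, -0.103, 0.005], [-0.103, -0.995, 0.005], [0.005, -0.006, -1.0]]
force: [-1.3, 2.9, 6.3]
opening: 0.122
```

>>> move_arm(
  linear=[
    [0,0.85,0.35],
    [0,1.7,0.7],
    [0,2.5,1.1],
    [0,3.3,1.5],
    [0,4.1,2],
    [0,4.85,2.5],
    [0,5.55,3.05],
    [0,6.25,3.65],
    [0,6.9,4.25],
    [0,7.5,4.9],
    [0,8.1,5.6],
    [0,8.65,6.3],
  ],
  angular=[
    [0,0,0],
    [0,0,0],
    [0,0,0],
    [0,0,0],
    [0,0,0],
    [0,0,0],
    [0,0,0],
    [0,0,0],
    [0,0,0],
    [0,0,0],
    [0,0,0],
    [0,0,0],
  ],
  fingers=[1,1,1,1,1,1,1,1,1,1,1,1],
)

```text
time_s: 35.52
position: [0.4596, 0.199, 0.1614]
tcp_rot: [[0.995, -0.102, 0.006], [-0.102, -0.995, 0.004], [0.006, -0.005, -1.0]]
force: [-1.5, -1.3, 6.2]
opening: 0.129
```

>>> move_arm(
  linear=[
    [0,0.5,0.75],
    [0,1,1.5],
    [0,1.4,2.3],
    [0,1.8,3.1],
    [0,2.2,3.9],
    [0,2.5,4.7],
    [0,2.5,5.2],
    [0,2.5,5.2],
    [0,2.5,5.2],
  ],
  angular=[
    [0,0,0],
    [0,0,0],
    [0,0,0],
    [0,0,0],
    [0,0,0],
    [0,0,0],
    [0,0,0],
    [0,0,0],
    [0,0,0],
  ],
  fingers=[1,1,1,1,1,1,1,1,1],
)

```text
time_s: 36.27
position: [0.4575, 0.1734, 0.1096]
tcp_rot: [[0.995, -0.101, 0.006], [-0.101, -0.995, 0.002], [0.006, -0.003, -1.0]]
force: [-1.9, -4.8, 12.0]
opening: 0.116
```

>>> move_arm(
  linear=[
    [0,0,0.4],
    [0,0,0.6],
    [0,0,0.6],
    [0,0,0.6],
  ],
  angular=[
    [0,0,0],
    [0,0,0],
    [0,0,0],
    [0,0,0],
  ],
  fingers=[1,1,1,1],
)

```text
time_s: 36.6
position: [0.4587, 0.1732, 0.1059]
tcp_rot: [[0.995, -0.1, 0.01], [-0.1, -0.995, 0.002], [0.009, -0.003, -1.0]]
force: [-4.9, -1.3, 26.5]
opening: 0.108
```

>>> move_arm(
  linear=[
    [0,0,-0.3],
    [0,0,-0.3],
    [0,0,-0.3],
    [0,0,-0.3],
    [0,0,-0.3],
    [0,0,-4],
    [0,0,-8],
    [3,-0.3,-12],
    [6,-0.6,-15],
    [9,-0.9,-17.3],
    [10.3,-0.9,-17.3],
    [10.3,-0.9,-17.3],
  ],
  angular=[
    [0,0,0],
    [0,0,0],
    [0,0,0],
    [0,0,0],
    [-0.003,-0.009,0],
    [-0.003,-0.009,0],
    [-0.003,-0.009,0],
    [-0.003,-0.009,0],
    [-0.003,-0.009,0],
    [-0.003,-0.009,0],
    [-0.003,-0.009,0],
    [-0.003,-0.009,0],
  ],
  fingers=[-1,-1,-1,-1,-1,-1,-1,-1,-1,-1,-1,-1],
)

```text
time_s: 37.6
position: [0.566, 0.1712, 0.2821]
tcp_rot: [[0.995, -0.101, 0.009], [-0.101, -0.995, 0.0], [0.009, -0.001, -1.0]]
force: [0.3, -0.3, -0.1]
opening: 0.936
```

```bash
python3 - <<'E'
from h import *
s=snap('wrist','w6');snap('scene','s6');print(s['position'])
P=[bw(-.06,-.05,.141),bw(-.09,-.15,.088),bw(.09,-.15,.088)];print(proj('w6',P),proj('s6',P))
a=np.zeros((600,640,3),np.uint8);a[:240]=cv2.imread('pics/w6.png')[:240]
a[240:]=cv2.resize(cv2.imread('pics/s6.png')[140:275,320:560],(640,360),interpolation=cv2.INTER_CUBIC)
cv2.imwrite('pics/w6m.png',a)
E
```

```text
[0.566  0.1712 0.2821]
[[319.867  184.5613]
 [345.6086  91.9999]
 [192.0869  91.8581]] [[398.4272 193.4406]
 [407.283  231.1156]
 [459.3004 214.009 ]]
```

View pics/w6m.png

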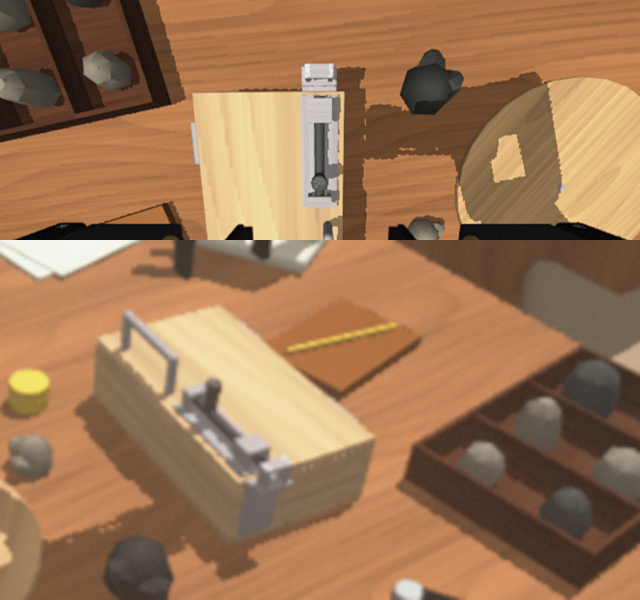

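>>> move_arm(
  linear=[
    [0.5,0,4],
    [0.5,0,8],
    [0.5,0,12],
    [0.5,0,15],
    [0.5,0,16.3],
    [0.5,0,16.3],
    [0.5,0,16.3],
    [0.5,0,16.3],
    [0.5,0,16.3],
    [0.5,0,16.3],
    [0.5,0,16.3],
    [0.5,0,16.3],
  ],
  angular=[
    [-0.001,-0.009,0],
    [-0.001,-0.009,0],
    [-0.001,-0.009,0],
    [-0.001,-0.009,0],
    [-0.001,-0.009,0],
    [-0.001,-0.009,0],
    [-0.001,-0.009,0],
    [-0.001,-0.009,0],
    [-0.001,-0.009,0],
    [-0.001,-0.009,0],
    [-0.001,-0.009,0],
    [-0.001,-0.009,0],
  ],
  fingers=[-1,-1,-1,-1,0,1,1,1,1,1,1,1],
)

```text
time_s: 38.7
position: [0.5647, 0.1708, 0.1167]
tcp_rot: [[0.995, -0.1, -0.01], [-0.1, -0.995, -0.001], [-0.01, 0.001, -1.0]]
force: [0.2, 0.2, 0.7]
opening: 0.479
```

>>> move_arm(
  linear=[
    [0,0,0],
    [0,0,0],
    [0,0,0],
    [0,0,0],
    [0,0,0],
    [0,0,0],
    [0,0,0],
  ],
  angular=[
    [0,0,0],
    [0,0,0],
    [0,0,0],
    [0,0,0],
    [0,0,0],
    [0,0,0],
    [0,0,0],
  ],
  fingers=[1,1,1,1,1,1,1],
)

```text
time_s: 39.28
position: [0.5649, 0.1728, 0.1166]
tcp_rot: [[0.995, -0.101, -0.009], [-0.101, -0.995, 0.003], [-0.009, -0.002, -1.0]]
force: [0.3, 6.2, -0.3]
opening: 0.145
```

>>> move_arm(
  linear=[
    [0,0,0],
    [0,0,0],
    [0,0,0],
    [0.4,0,-0.2],
    [0.8,0,-0.2],
    [0.8,0,-0.2],
    [0.8,0,-0.2],
    [0.8,0,-0.2],
    [0.8,0,-0.2],
    [0.8,0,-0.2],
    [0.8,0,-0.2],
    [0.8,0,-0.2],
  ],
  angular=[
    [0,0,0],
    [0,0,0],
    [0,0,0],
    [0.002,0.009,0],
    [0.002,0.009,0],
    [0.002,0.009,0],
    [0.002,0.009,0],
    [0.002,0.009,0],
    [0.002,0.009,0],
    [0.002,0.009,0],
    [0.002,0.009,0],
    [0.002,0.009,0],
  ],
  fingers=[0.3,0.3,0.3,0.3,0.3,0.3,0.3,1,1,1,1,1],
)

```text
time_s: 40.28
position: [0.5727, 0.1722, 0.1185]
tcp_rot: [[0.995, -0.101, -0.0], [-0.101, -0.995, 0.004], [-0.001, -0.004, -1.0]]
force: [0.4, 0.5, -0.6]
opening: 0.148
```

>>> move_arm(
  linear=[
    [0,0,0],
    [1,0,0],
    [2,0,0],
    [3,0,0],
    [4,0,0],
    [4.5,0,0],
    [4.5,0,0],
    [4.5,0,0],
    [4.5,0,0],
  ],
  angular=[
    [0,0,0],
    [0,0,0],
    [0,0,0],
    [0,0,0],
    [0,0,0],
    [0,0,0],
    [0,0,0],
    [0,0,0],
    [0,0,0],
  ],
  fingers=[1,1,1,1,1,1,1,1,1],
)

```text
time_s: 41.03
position: [0.6125, 0.1682, 0.118]
tcp_rot: [[0.995, -0.101, -0.013], [-0.101, -0.995, 0.005], [-0.013, -0.003, -1.0]]
force: [-11.8, 2.0, 8.6]
opening: 0.148
```

>>> move_arm(
  linear=[
    [0.6,0,0],
    [0.8,0,0],
    [0.8,0,0],
    [0.8,0,0],
  ],
  angular=[
    [0,0.013,0],
    [0,0.013,0],
    [0,0.013,0],
    [0,0.013,0],
  ],
  fingers=[1,1,1,1],
)

```text
time_s: 41.37
position: [0.6126, 0.1682, 0.1179]
tcp_rot: [[0.995, -0.101, -0.019], [-0.101, -0.995, 0.004], [-0.019, -0.002, -1.0]]
force: [-17.4, 2.2, 14.0]
opening: 0.15
```

>>> move_arm(
  linear=[
    [-0.2,0,0],
    [-0.2,0,0],
    [-0.2,0,0],
    [-0.2,0,0],
    [-0.2,0,0],
    [-0.2,0,-4],
    [-0.2,0,-8],
    [-1,0,-12],
    [-3,0,-16],
    [-5,0,-17],
    [-5,0,-17],
    [-5,0,-17],
  ],
  angular=[
    [0,0,0],
    [0,0,0],
    [0,0,0],
    [0,0,0],
    [0,0,0],
    [0,0,0],
    [0,0,0],
    [0,0,0],
    [0,0,0],
    [0,0,0],
    [0,0,0],
    [0,0,0],
  ],
  fingers=[1,-1,-1,-1,-1,-1,-1,-1,-1,-1,-1,-1],
)

```text
time_s: 42.37
position: [0.5665, 0.1727, 0.2902]
tcp_rot: [[0.995, -0.101, -0.016], [-0.101, -0.995, 0.004], [-0.016, -0.003, -1.0]]
force: [0.2, -0.0, -0.2]
opening: 0.903
```

```bash
python3 - <<'E'
from h import *
s=snap('wrist','w7');snap('scene','s7');print(s['position'])
P=[bw(-.06,-.09,.141),bw(-.06,-.085,.141)];print(proj('w7',P),(proj('s7',P)-[320,140])*640/240)
a=np.zeros((600,640,3),np.uint8);a[:240]=cv2.imread('pics/w7.png')[:240]
a[240:]=cv2.resize(cv2.imread('pics/s7.png')[140:275,320:560],(640,360),interpolation=cv2.INTER_CUBIC)
cv2.imwrite('pics/w7m.png',a)
E
```

```text
[0.5665 0.1727 0.2902]
[[321.5932 143.2509]
 [321.5817 148.    ]] [[230.332  162.7549]
 [227.6262 160.1699]]
```

View pics/w7m.png

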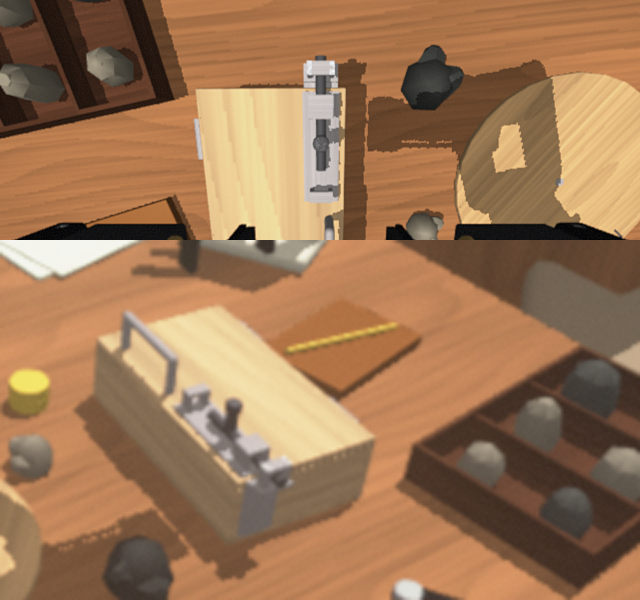

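The bolt is home: the knob is at (321,143), matching the predicted (321.6,143.3), and the bolt tip shows beyond the keeper. The gripper is clear, so I'll hand in.

```bash
python3 -c "
from rig import hand_in;print(hand_in())"
```

```text
the job is handed in; nothing more can be done
None
```

I did the whole job in the order asked and handed it in at about 42 s on the robot's clock. There were four core pieces on the turntable at the start, and all four are now in the box.

- **Bolt drawn and lid opened:** I drew the bolt back to its stop, which the wrist camera confirmed, then opened the lid to about upright.
- **Cores placed:** The picture taken before closing showed all four standing upright on the floor of the box. The turntable was empty, and neither rock specimen had been touched.
- **Lid shut:** I closed it with the bolt still drawn back. The last push down reached about 26 N and the grip slipped a little on the handle. The pictures showed the lid flush.
- **Bolt home:** It slid 40 mm to a hard stop and moved no further at about 17 N. The knob sits within 1 pixel of where "fully home" should appear, and the bolt shows through the keeper.
- **Readings that disagreed:** When I first drew the bolt it moved only about 33 mm, and the knob had started about 5 mm short of home. It was probably not fully home at the start. The box also lay about 3 mm off my first measurement, which I corrected.

The gripper was clear of everything at hand-in. I did not see inside the box again after the lid was shut.

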